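# Reload the spring-fed blank feeder on the welding table

## Task

Load the two oblong steel blanks, one on top of the other, into the spring-fed feeder: press each down against the sprung follower, slide it under the two lips and push it fully home against the back stop, so that both stay clamped flat under the lips. Do not ram the feeder, and leave the square offcut, the hammer and the tape measure where they are.

Things in the scene. Friction and masses are not known exactly. Their poses are not given: they have to be found in the camera images.
- feeder: Spring-fed feeder fixed to the table, green walls on a dark base 170 x 70 x 8 mm (x = -100 to 70). Origin: on the table, under the centre of a blank fully home. x = loading direction, to the back stop; z up. Side walls x = -11 to 46 mm, 44 mm apart, flared ends out to x = -18, y = +-29. Nearer than that, sides and top are open: fingers at a blank's sides fit only there; the rest it is pushed on its end.
- lips (a point): Feeder's steel lips: this point lies midway between their front edges, at their underside (feeder x = -10, z = 85 mm). One lip on each wall from here to the back stop, reaching 8 mm over the blank, 28 mm gap between, top at z = 91; turned-up noses reach x = -19, z = 95 mm. A blank pushed down by over 12 mm passes under them; once 15 mm under, it stays there when let go.
- ledge (a point): Front end of the sprung follower as it stands empty, middle of its top (feeder x = -62, z = 84 mm); the point stays when it sinks. A flat aluminium plate 30 mm wide, x = -62 to 40, moving straight down only, up to 36 mm; yields at 10 N, 0.2 N more per mm. It presses what is loaded up against the lips (top blank's top at z = 85 mm). The clamped blanks rub: a push takes about 5 to 20 N.
- stop (a point): Inner face of the feeder's back stop (feeder x = 41 mm) at mid-height of the top blank (z = 80 mm). A blank is home when its end is against it, its other end then at feeder x = -40 mm or so.
- blank_a: Oblong plain steel blank, 80 x 40 x 10 mm, 0.25 kg; lies flat on the table. Origin at its centre, x along its length, y across its width, z up. Either end or face may lead.
- blank_b: The second blank, the same as blank_a. Either may go in first.
- offcut: Square steel offcut 60 x 60 x 10 mm lying flat, not a blank: leave it. Origin at its centre.
- hammer: Hammer lying on the table, about 0.3 m long: leave it. Its x axis runs along it, handle to -x.
- tape: Tape measure, 66 x 34 x 60 mm, black and yellow, standing: leave it. Origin under its centre.
Mind the look-alikes: they are no part of the job. Leave any black or purple look-alike of the blank_a alone.

How it is judged:
By the outcome, as a careful person would: the job done as asked, in the order asked, and still so for the second after the job is handed in, with the robot touching nothing.
It also fails if it takes over 72 s, if anything falls off the work surface, if the arm or the gripper's body presses on something with over 40 N, if the wrist force passes 120 N, or if a joint passes its speed limit or range.

## Robot

A 6-joint arm with a two-finger parallel gripper is mounted at the origin on the work surface. World frame = base frame: x ahead of the robot, y to its left, z up, the work surface at z = 0. Lengths are in m, angles in rad, forces in N, time in s.
With the tool pointing down it reaches from about 0.35 to 0.775 m from the base axis. Payload 7.3 kg.
Tool frame: the origin (TCP) lies at the very end of the fingers, on their centre line; the grasp point (between the pads) lies 19 mm behind it; z points along the fingers, y is the line along which they close (so a half turn about z gives the same grasp; the last joint's range is limited). The gripper opens to 92 mm and grips with 3 to 60 N. Pads are 19 mm wide; open, the fingers measure 130 mm over their backs; the gripper's body (75 mm by 190 mm) begins 47 mm behind the grasp point.
Start: joints at [1.111, 0.342, 1.524, -0, 1.275, -0.146], TCP at [0.162, 0.499, 0.227] pointing down, gripper open.
Joint ranges: [-2.53, 2.53], [-0.77, 2.02], [0.04, 2.7], [-1, 4.14], [0.28, 2.66], [-3.11, 3.11]. Speed limits (rad/s): [2.57, 2.57, 3.14, 3.14, 3.14, 3.14].

## Interface

Orientations are given as [roll, pitch, yaw] about the fixed x, y, z axes, in that order (R = Rz(yaw) Ry(pitch) Rx(roll)).
In Python, from cell import robot gives the robot as it stands. The module is installed in compiled form; this text tells all that it offers.
- The arm moves only by the tool arm_command, never from a script. Its argument "moves" is a list of rows, each a list of 3 entries, a list of its own where there are three numbers: the shift along the tool's x, y, z in m, then the turn, a rotation vector about the tool's x, y, z in rad, then the finger opening in m, from 0 to 0.0918. In form: [[[dx, dy, dz], [ax, ay, az], claw], ...]. A call has exactly 5 rows; each row is the pose to reach, as a shift and turn from the pose commanded when the call began, along the tool's axes at that moment; what a row does not reach only later rows make up. A row lasts 1/10 s, in which the tool goes at most 50 mm and 8.59 degrees, less where a joint would pass 70% of its speed; a pose out of reach is approached as far as the arm can. A call with a gripper value outside its range is refused whole. The fingers move at their own pace and stop on an object; "squeeze" is the grip in N (left out, the last holds). Time passes only in rows, so rows that repeat a pose let the fingers close, or fill a call up. It gives the time, the measured TCP pose, the force, the opening and the grip force at its end, in the units of the state.
- robot.observe(): the state, without advancing time (a new reading comes with each control period).
- robot.read_camera(name): name is "scene" or "top"; returns the picture (480x640x3 uint8, red, green, blue); there is no depth.
- robot.camera_model(name): a dict with "fx", "fy", "cx", "cy" (pixels), "R" (3x3) and "t" (3): a world point X has camera coordinates R X + t. Camera axes: x right, y down, z forward; pixel columns grow to the right and rows downward; lengths in m; the calibration is good to about 2 mm. A picture is of the moment at which its call begins. camera_model takes no time and is no camera call.
- robot.hand_in(): hands the job in; it is judged then, once.
The state is a dict: "time": time; "qpos": joint angles; "qvel": joint speeds; "joint_efforts": joint torques, N m; "tool_pos": TCP position; "tool_rot": TCP orientation; "contact_force": force on the tool from outside, world axes, zero at the start; "torque": the same for the moment, N m; "opening": finger opening in m; "grip_force": force on a finger pad.
Only numpy, scipy, OpenCV 4.12 (cv2) and the standard library are available. Lean on these libraries where they do the work, as an engineer would, in place of code of your own. Each camera call takes 0.05 s, during which the arm holds its last target. There are 200 camera calls.

## Working session

There is one attempt and no reset: what is moved stays moved. The work goes in short steps, Python scripts to look and compute and a tool call to move; the robot and the scene stay as the last step left them, time stands still between calls to the robot, and variables do not carry over. Pictures are saved under pics/ and viewed, at most 10 in all, crops included, and the job is handed in when it is done.

Besides the shell and the picture viewer there is one more tool, called after ">>>" as name(argument=value, ...), one argument or row to a line, values as JSON. arm_command: Moves the arm, as the interface text tells. Its arguments: {"type":"object","properties":{"moves":{"type":"array"},"squeeze":{"type":"number"}},"required":["moves"]}

```bash
mkdir -p pics; python3 - <<'E'
from cell import robot
import cv2
for n in("scene","top"):
    cv2.imwrite(f"pics/{n}0.png",robot.read_camera(n)[:,:,::-1]); m=robot.camera_model(n); print(n,m)
s=robot.observe(); print(s)
E
```

```text
scene {'fx': 437.08880082190063, 'fy': 437.08880082190063, 'cx': 323.8904623461502, 'cy': 237.83164572294478, 'R': array([[ 0.64094082,  0.76756705, -0.0059744 ],
       [ 0.61822851, -0.52082078, -0.58867583],
       [-0.45495976,  0.37361282, -0.80834713]]), 't': array([-0.37545422, -0.33160435,  1.36734345])}
top {'fx': 535.884094224953, 'fy': 535.884094224953, 'cx': 319.62559924205055, 'cy': 240.41077628885398, 'R': array([[-0.01225553, -0.99991496,  0.00445709],
       [-0.97766983,  0.01104745, -0.2098563 ],
       [ 0.20978922, -0.00692946, -0.97772208]]), 't': array([-0.00602199,  0.5956138 ,  1.04525308])}
{'time': 0.1, 'qpos': array([ 1.11100000e+00,  3.42668262e-01,  1.52490935e+00, -6.24905771e-06,
        1.27539765e+00, -1.46001257e-01]), 'qvel': array([-4.09703269e-04, -1.47328288e-03, -1.70910706e-03, -1.84533973e-04,
       -9.47529660e-05,  5.99643979e-04]), 'joint_efforts': array([ 1.63610363e-03, -4.32002449e+01, -2.44695801e+01,  7.18795834e-02,
        5.25895553e-02, -1.20371587e-05]), 'tool_pos': array([0.16187311, 0.49904621, 0.2261108 ]), 'tool_rot': array([-3.14022389e+00, -1.95232905e-04,  2.82779927e+00]), 'contact_force': array([-0.02783421,  0.7167278 ,  0.0028523 ]), 'torque': array([ 0.00284284, -0.00724624,  0.01184103]), 'grip_force': 0.0, 'opening': 0.0919983771624813}
```

View pics/scene0.png

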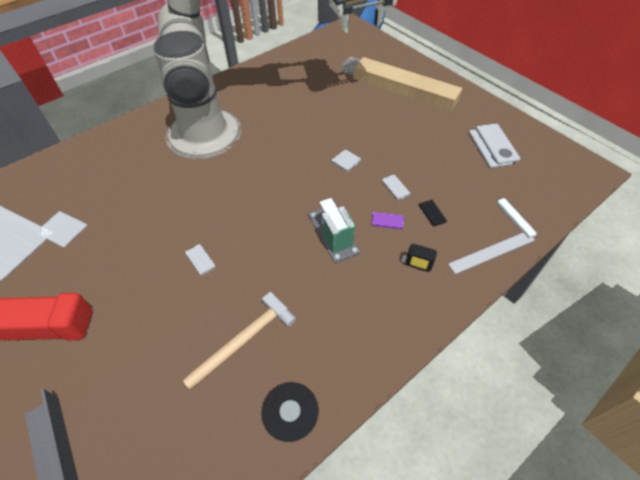

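View pics/top0.png

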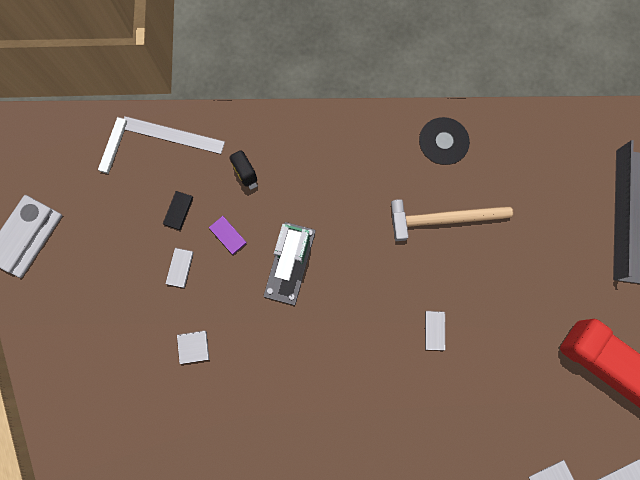

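The top view shows blanks near (179,268) and (435,331), the offcut at (193,347), and the feeder from (280,298) (open end, low x) to (298,230) (back stop). I'll measure the blanks by segmentation and enlarge the feeder.

```bash
cat > h.py <<'E'
import numpy as np, cv2
from cell import robot
def proj(n,X):
    m=robot.camera_model(n); c=np.atleast_2d(X)@m["R"].T+m["t"]
    return np.c_[m["fx"]*c[:,0]/c[:,2]+m["cx"], m["fy"]*c[:,1]/c[:,2]+m["cy"]]
def back(n,uv,z):
    m=robot.camera_model(n); uv=np.atleast_2d(uv)
    d=np.c_[(uv[:,0]-m["cx"])/m["fx"],(uv[:,1]-m["cy"])/m["fy"],np.ones(len(uv))]@m["R"]
    C=-m["R"].T@m["t"]; return C+d*((z-C[2])/d[:,2])[:,None]
E
python3 - <<'E'
from h import *
for n,boxes in (("top",[(155,240,205,295),(415,300,455,360),(170,325,215,370)]),("scene",[(380,170,415,205),(180,240,220,280)])):
    im=cv2.imread(f"pics/{n}0.png")
    for x0,y0,x1,y1 in boxes:
        c=im[y0:y1,x0:x1].min(2); mask=(c>120).astype(np.uint8)
        k,l,st,_=cv2.connectedComponentsWithStats(mask); i=1+st[1:,4].argmax()
        ys,xs=np.where(l==i)
        P=back(n,np.c_[xs+x0,ys+y0],.01)[:,:2]
        r=cv2.minAreaRect((P*1000).astype(np.float32)); print(n,st[i,4],P.mean(0).round(4),r)
a=cv2.imread("pics/top0.png")[215:310,255:325]; b=cv2.imread("pics/scene0.png")[185:270,295:365]
a=cv2.resize(a,None,fx=5.6,fy=6.3157,interpolation=2) if 0 else cv2.resize(a,None,fx=5.7,fy=5.7,interpolation=2)
b=cv2.resize(b,None,fx=5.7,fy=5.7,interpolation=2); b=cv2.copyMakeBorder(b,0,a.shape[0]-b.shape[0],0,0,0)
cv2.imwrite("pics/f0.png",np.hstack([a,b]))
E
```

```text
top 690 [0.5518 0.2895] ((551.9700927734375, 289.4252014160156), (39.931427001953125, 80.04457092285156), 77.8563003540039)
top 737 [ 0.4114 -0.253 ] ((412.2586364746094, -253.0954132080078), (39.83346176147461, 79.229736328125), 88.25240325927734)
top 847 [0.3835 0.2544] ((383.77587890625, 254.47154235839844), (59.65817642211914, 59.97932815551758), 7.901951313018799)
scene 401 [0.5554 0.286 ] ((554.93017578125, 286.28271484375), (46.87472152709961, 91.35575866699219), 78.0350341796875)
scene 553 [ 0.4157 -0.2549] ((415.4117736816406, -254.6214141845703), (45.003658294677734, 90.96002197265625), 86.62146759033203)
```

View pics/f0.png

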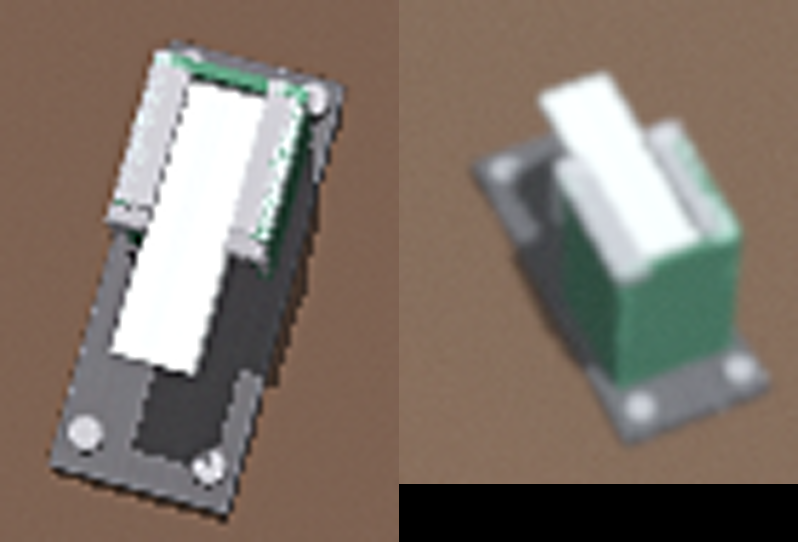

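```bash
python3 - <<'E'
from h import *
from scipy.optimize import least_squares
M=np.array([[-100,35,8],[-100,-35,8],[70,-35,8],[-62,15,84],[-62,-15,84]])/1e3
U=np.array([[52,467],[228,518],[343,90],[112,352],[195,375]]); U=(U+.5)/5.7-.5+[255,215]
# scene: base corners + follower front corners
Ms=np.array([[70,35,8],[70,-35,8],[-62,15,84],[-62,-15,84]])/1e3
Us=np.array([[770,382],[632,445],[608,72],[538,97]],float)-[399,0]; Us=(Us+.5)/5.7-.5+[295,185]
def W(p,M):
    c,s=np.cos(p[2]),np.sin(p[2]); return M@np.array([[c,s,0],[-s,c,0],[0,0,1]])+[p[0],p[1],0]
f1=lambda p:(proj("top",W(p,M))-U).ravel()
f2=lambda p:(proj("scene",W(p,Ms))-Us).ravel()
for f in (f1,f2,lambda p:np.r_[f1(p),f2(p)]):
    r=least_squares(f,[.55,.06,-.27]); print(r.x.round(4),r.fun.round(1))
E
```

```text
[ 0.5734  0.0479 -0.2686] [-0.6  0.2  0.3 -0.3  0.6 -0.8 -0.1  0.5 -0.1  0.3]
[ 0.5759  0.0467 -0.2627] [ 0.6  0.2 -0.5 -0.9 -0.7  0.6  0.6  0.1]
[ 0.5741  0.0477 -0.2679] [-0.5 -0.1  0.4 -0.7  0.7 -1.1  0.1  0.2  0.  -0.1  0.3 -0.4 -0.9 -1.6
 -0.7  0.   0.6 -0.6]
```

```bash
cat >> h.py <<'E'
O=np.array([.574,.0475]); FY=-.2675
def f2w(a,b): c,s=np.cos(FY),np.sin(FY); return O+[c*a-s*b,s*a+c*b]
def w2f(p): c,s=np.cos(FY),np.sin(FY); d=np.array(p[:2])-O; return np.array([c*d[0]+s*d[1],-s*d[0]+c*d[1]])
from scipy.spatial.transform import Rotation as Ro
def to(x,y,z,yaw):
    s=robot.observe(); R=Ro.from_euler("xyz",s["tool_rot"])
    T=Ro.from_euler("xyz",[np.pi,0,yaw])
    print("t",s["time"],"shift",R.inv().apply(np.array([x,y,z])-s["tool_pos"]).round(4),"turn",(R.inv()*T).as_rotvec().round(4),"feeder",w2f(s["tool_pos"]).round(4),s["tool_pos"][2].round(4))
E
python3 -c "
from h import *
to(.5522,.2893,.08,-.212+np.pi)"
```

```text
t 0.1 shift [-0.436  -0.0788  0.1461] turn [-0.0014 -0.0003 -0.1018] feeder [-0.5168  0.3266] 0.2261
```

>>> arm_command(
  moves=[
    [[-0.045, -0.008, 0.01], [0, 0, -0.02], 0.06],
    [[-0.09, -0.016, 0.025], [0, 0, -0.04], 0.06],
    [[-0.135, -0.024, 0.04], [0, 0, -0.06], 0.06],
    [[-0.18, -0.032, 0.055], [0, 0, -0.08], 0.06],
    [[-0.22, -0.04, 0.07], [0, 0, -0.1018], 0.06],
  ],
  squeeze=60,
)

```text
time: 0.6
tool_pos: [0.3606, 0.3921, 0.1559]
tool_rot: [-3.141, -0.0, 2.93]
contact_force: [-0.0, 1.4, -0.5]
opening: 0.0608
grip_force: 0.0
```

```bash
python3 -c "
from h import *
to(.5522,.2893,.08,-.212+np.pi)"
```

```text
t 0.6 shift [-0.209  -0.0603  0.0759] turn [-0.0002 -0.      0.0005] feeder [-0.2969  0.276 ] 0.1559
```

>>> arm_command(
  moves=[
    [[-0.044, -0.013, 0.016], [0, 0, 0], 0.06],
    [[-0.088, -0.026, 0.032], [0, 0, 0], 0.06],
    [[-0.132, -0.039, 0.048], [0, 0, 0], 0.06],
    [[-0.174, -0.05, 0.064], [0, 0, 0], 0.06],
    [[-0.209, -0.0603, 0.076], [0, 0, 0], 0.06],
  ],
)

```text
time: 1.1
tool_pos: [0.552, 0.2888, 0.0791]
tool_rot: [-3.141, -0.001, 2.929]
contact_force: [-0.6, 1.4, -0.2]
opening: 0.0601
grip_force: 0.0
```

```bash
python3 -c "
from h import *
to(.5522,.2893,.002,-.212+np.pi)
im=[cv2.resize(robot.read_camera(n)[y:y+100,x:x+100,::-1],(400,400),interpolation=2) for n,x,y in (('top',130,215),('scene',340,130))]
cv2.imwrite('pics/a1.png',np.hstack(im))"
```

```text
t 1.1 shift [-0.0001  0.0006  0.0771] turn [-0.0008 -0.0012 -0.0011] feeder [-0.085   0.2269] 0.0791
```

View pics/a1.png

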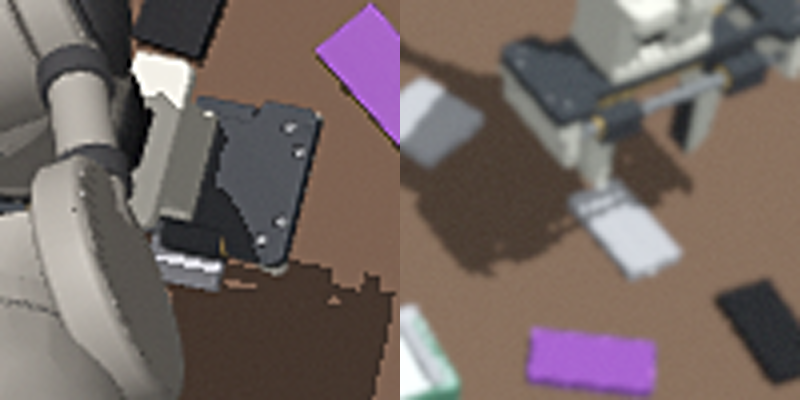

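The gripper (left half, near (255,180)) straddles the blank; the scene half shows the blank at (625,230) just below the fingers. I'm descending now.

>>> arm_command(
  moves=[
    [[0, 0.0006, 0.035], [0, 0, 0], 0.06],
    [[0, 0.0006, 0.06], [0, 0, 0], 0.06],
    [[0, 0.0006, 0.07], [0, 0, 0], 0.06],
    [[0, 0.0006, 0.076], [0, 0, 0], 0.06],
    [[0, 0.0006, 0.076], [0, 0, 0], 0.06],
  ],
)

```text
time: 1.7
tool_pos: [0.5505, 0.2915, 0.0049]
tool_rot: [3.142, -0.0, 2.93]
contact_force: [0.8, 0.1, -0.1]
opening: 0.0604
grip_force: 0.0
```

>>> arm_command(
  moves=[
    [[0, 0, 0], [0, 0, 0], 0.03],
    [[0, 0, 0], [0, 0, 0], 0.03],
    [[0, 0, 0], [0, 0, 0], 0.03],
    [[0, 0, 0], [0, 0, 0], 0.03],
    [[0, 0, 0], [0, 0, 0], 0.03],
  ],
  squeeze=60,
)

```text
time: 2.2
tool_pos: [0.5512, 0.2912, 0.0057]
tool_rot: [3.141, 0.001, 2.93]
contact_force: [-0.9, -0.3, 5.8]
opening: 0.0386
grip_force: 60.0
```

>>> arm_command(
  moves=[
    [[0, 0, -0.01], [0, 0, 0], 0.03],
    [[0, 0, -0.04], [0, 0, 0], 0.03],
    [[0, 0, -0.08], [0, 0, 0], 0.03],
    [[0, 0, -0.12], [0, 0, 0], 0.03],
    [[0, 0, -0.15], [0, 0, 0], 0.03],
  ],
)

```text
time: 2.7
tool_pos: [0.551, 0.2913, 0.1576]
tool_rot: [3.14, 0.002, 2.93]
contact_force: [0.1, 0.1, -2.7]
opening: 0.0386
grip_force: 60.0
```

```bash
python3 -c "
from h import *
to(*f2w(-.075,0),.15,FY+np.pi)"
```

```text
t 2.7 shift [ 0.0011 -0.2293  0.0073] turn [0.0013 0.0016 0.0555] feeder [-0.0866  0.229 ] 0.1576
```

>>> arm_command(
  moves=[
    [[0, -0.045, 0], [0, 0, 0.012], 0.03],
    [[0, -0.09, 0], [0, 0, 0.025], 0.03],
    [[0, -0.135, 0.002], [0, 0, 0.037], 0.03],
    [[0, -0.18, 0.005], [0, 0, 0.05], 0.03],
    [[0.001, -0.229, 0.007], [0, 0, 0.0555], 0.03],
  ],
)

```text
time: 3.2
tool_pos: [0.5008, 0.0661, 0.1479]
tool_rot: [3.141, 0.0, 2.874]
contact_force: [1.1, -1.5, -1.2]
opening: 0.0385
grip_force: 60.0
```

>>> arm_command(
  moves=[
    [[0, 0, 0.01], [0, 0, 0], 0.03],
    [[0, 0, 0.02], [0, 0, 0], 0.03],
    [[0, 0, 0.03], [0, 0, 0], 0.03],
    [[0, 0, 0.04], [0, 0, 0], 0.03],
    [[0, 0, 0.045], [0, 0, 0], 0.03],
  ],
)

```text
time: 3.7
tool_pos: [0.501, 0.0685, 0.1013]
tool_rot: [-3.141, -0.002, 2.876]
contact_force: [-0.4, 0.5, -2.5]
opening: 0.0385
grip_force: 60.0
```

```bash
python3 -c "
from h import *
for i in range(4):
  to(*f2w(-.065,0),.095,FY+np.pi); robot.read_camera('top')
im=[cv2.resize(robot.read_camera(n)[y:y+100,x:x+100,::-1],(400,400),interpolation=2) for n,x,y in (('top',230,210),('scene',280,170))]
cv2.imwrite('pics/a2.png',np.hstack(im))"
```

```text
t 3.7 shift [-0.0109 -0.001   0.0062] turn [-0.0003 -0.0019  0.0018] feeder [-0.0759  0.001 ] 0.1013
t 3.75 shift [-0.0111 -0.0008  0.0059] turn [-0.0005 -0.0026  0.0017] feeder [-0.0761  0.0008] 0.1009
t 3.8 shift [-0.0109 -0.0007  0.0066] turn [-0.0004 -0.002   0.0014] feeder [-0.0759  0.0007] 0.1016
t 3.85 shift [-0.0104 -0.0007  0.0072] turn [-0.0001 -0.0009  0.0012] feeder [-0.0754  0.0007] 0.1023
```

View pics/a2.png

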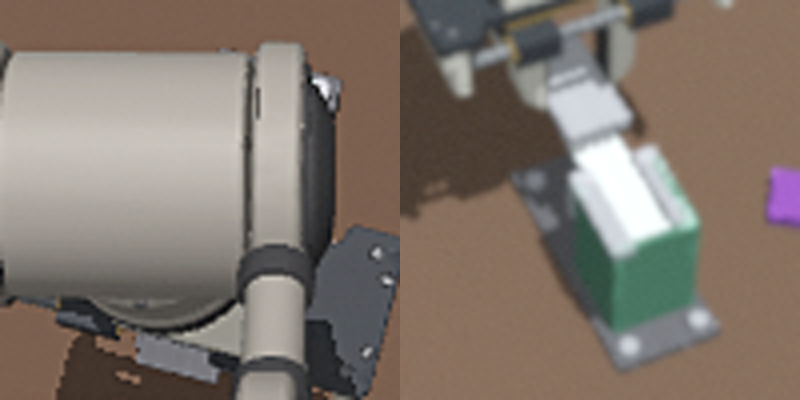

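The scene half shows the held blank with front edge from (565,138) to (632,115), just in front of the lips and roughly in line with the follower. I'll compare that with the prediction.

```bash
python3 -c "
from h import *
for z in (.097,.107):
  for b in (.0207,-.0193):
    p=proj('scene',np.r_[f2w(-.0355,b),z])[0]; print(z,b,((p-[280,170])*4+[400,0]).round(0))
# feeder reference points in same crop: lip nose outer/inner & follower
for q in [(-.062,.015,.084),(-.062,-.015,.084),(.04,.015,.084),(.04,-.015,.084),(.046,.022,.085),(.046,-.022,.085)]:
    p=proj('scene',np.r_[f2w(q[0],q[1]),q[2]])[0]; print(q,((p-[280,170])*4+[400,0]).round(0))
"
```

```text
0.097 0.0207 [629. 122.]
0.097 -0.0193 [569. 143.]
0.107 0.0207 [629. 111.]
0.107 -0.0193 [569. 132.]
(-0.062, 0.015, 0.084) [602. 109.]
(-0.062, -0.015, 0.084) [558. 124.]
(0.04, 0.015, 0.084) [674. 226.]
(0.04, -0.015, 0.084) [629. 243.]
(0.046, 0.022, 0.085) [690. 229.]
(0.046, -0.022, 0.085) [622. 254.]
```

>>> arm_command(
  moves=[
    [[-0.006, -0.0005, 0], [0, 0, 0], 0.03],
    [[-0.0125, -0.0005, 0], [0, 0, 0], 0.03],
    [[-0.0125, -0.0005, 0.006], [0, 0, 0], 0.03],
    [[-0.0125, -0.0005, 0.012], [0, 0, 0], 0.03],
    [[-0.0125, -0.0005, 0.016], [0, 0, 0], 0.03],
  ],
)

```text
time: 4.5
tool_pos: [0.5136, 0.0635, 0.0867]
tool_rot: [3.142, 0.0, 2.874]
contact_force: [-2.5, -1.0, 8.9]
opening: 0.0381
grip_force: 60.0
```

>>> arm_command(
  moves=[
    [[0, 0, 0.003], [0, 0, 0], 0.03],
    [[0, 0, 0.006], [0, 0, 0], 0.03],
    [[0, 0, 0.009], [0, 0, 0], 0.03],
    [[0, 0, 0.012], [0, 0, 0], 0.03],
    [[0, 0, 0.012], [0, 0, 0], 0.03],
  ],
)

```text
time: 5.0
tool_pos: [0.5136, 0.0635, 0.0754]
tool_rot: [3.142, 0.001, 2.874]
contact_force: [-3.6, -0.8, 9.7]
opening: 0.0382
grip_force: 60.0
```

```bash
python3 -c "
from h import *
to(*f2w(-.030,0),.074,FY+np.pi)
im=[cv2.resize(robot.read_camera(n)[y:y+100,x:x+100,::-1],(400,400),interpolation=2) for n,x,y in (('top',230,210),('scene',280,170))]
cv2.imwrite('pics/a3.png',im[1])"
```

```text
t 5.0 shift [-0.0325  0.0005  0.0014] turn [0.0001 0.0009 0.    ] feeder [-0.0625 -0.0005] 0.0754
```

View pics/a3.png

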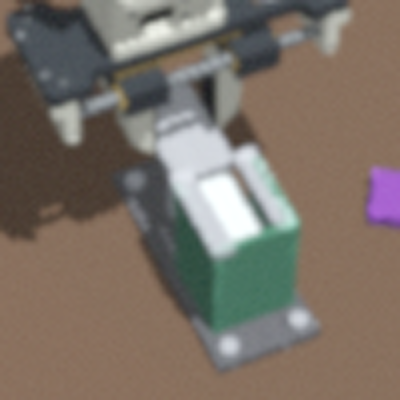

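>>> arm_command(
  moves=[
    [[0, 0.0002, 0.004], [0, 0, 0], 0.03],
    [[-0.003, 0.0003, 0.004], [0, 0, 0], 0.03],
    [[-0.006, 0.0005, 0.004], [0, 0, 0], 0.03],
    [[-0.009, 0.0005, 0.004], [0, 0, 0], 0.03],
    [[-0.012, 0.0005, 0.004], [0, 0, 0], 0.03],
  ],
)

```text
time: 5.6
tool_pos: [0.5239, 0.0614, 0.0712]
tool_rot: [-3.142, -0.003, 2.874]
contact_force: [-6.1, 2.0, 11.1]
opening: 0.0385
grip_force: 60.0
```

>>> arm_command(
  moves=[
    [[-0.003, 0, 0], [0, 0, 0], 0.03],
    [[-0.006, 0, 0], [0, 0, 0], 0.03],
    [[-0.008, 0, 0], [0, 0, 0], 0.03],
    [[-0.01, 0, 0], [0, 0, 0], 0.03],
    [[-0.01, 0, 0], [0, 0, 0], 0.03],
  ],
)

```text
time: 6.1
tool_pos: [0.5338, 0.0588, 0.0713]
tool_rot: [3.141, -0.002, 2.874]
contact_force: [-6.4, 2.0, 10.7]
opening: 0.0386
grip_force: 60.0
```

```bash
python3 -c "
from h import *
to(*f2w(-.030,0),.071,FY+np.pi)
s=robot.observe();print(s['contact_force'],s['torque'])"
```

```text
t 6.1 shift [-0.0117 -0.0002  0.0003] turn [ 0.0001 -0.0019  0.0001] feeder [-0.0417  0.0002] 0.0713
[-6.38850604  1.9982257  10.69516884] [0.28619543 0.94239378 0.03068844]
```

>>> arm_command(
  moves=[
    [[-0.003, 0, 0], [0, 0, 0], 0.03],
    [[-0.006, 0, 0], [0, 0, 0], 0.03],
    [[-0.009, 0, 0], [0, 0, 0], 0.03],
    [[-0.011, 0, 0], [0, 0, 0], 0.03],
    [[-0.011, 0, 0], [0, 0, 0], 0.03],
  ],
)

```text
time: 6.6
tool_pos: [0.5445, 0.0558, 0.0714]
tool_rot: [3.141, -0.002, 2.874]
contact_force: [-5.6, 1.4, 10.5]
opening: 0.0387
grip_force: 60.0
```

>>> arm_command(
  moves=[
    [[0, 0, -0.002], [0, 0, 0], 0.03],
    [[0, 0, -0.004], [0, 0, 0], 0.03],
    [[0, 0, -0.005], [0, 0, 0], 0.03],
    [[0, 0, -0.005], [0, 0, 0], 0.06],
    [[0, 0, -0.005], [0, 0, 0], 0.06],
  ],
)

```text
time: 7.1
tool_pos: [0.5454, 0.0555, 0.0757]
tool_rot: [3.141, 0.0, 2.874]
contact_force: [-0.4, -0.6, 0.3]
opening: 0.0499
grip_force: 0.0
```

```bash
python3 -c "
from h import *
to(*f2w(-.088,0),.078,FY+np.pi)
s=robot.observe();print(s['contact_force'],s['torque'])"
```

```text
t 7.1 shift [ 0.0583 -0.0001 -0.0023] turn [0.0002 0.0003 0.0001] feeder [-0.0297  0.0001] 0.0757
[-0.39206132 -0.56252997  0.28798589] [ 0.02304066 -0.07246945  0.00590691]
```

>>> arm_command(
  moves=[
    [[0.01, 0, 0], [0, 0, 0], 0.06],
    [[0.03, 0, 0], [0, 0, 0], 0.06],
    [[0.05, 0, -0.001], [0, 0, 0], 0.06],
    [[0.065, 0, -0.003], [0, 0, 0], 0.06],
    [[0.066, 0, -0.004], [0, 0, 0], 0.0],
  ],
)

```text
time: 7.6
tool_pos: [0.4794, 0.0734, 0.0795]
tool_rot: [-3.141, -0.002, 2.875]
contact_force: [0.3, 0.7, 0.4]
opening: 0.0555
grip_force: 0.0
```

>>> arm_command(
  moves=[
    [[0, 0, 0], [0, 0, 0], 0.0],
    [[0, 0, 0], [0, 0, 0], 0.0],
    [[0, 0, 0], [0, 0, 0], 0.0],
    [[0, 0, 0], [0, 0, 0], 0.0],
    [[0, 0, 0], [0, 0, 0], 0.0],
  ],
  squeeze=20,
)

```text
time: 8.1
tool_pos: [0.482, 0.0727, 0.0796]
tool_rot: [3.142, -0.0, 2.874]
contact_force: [0.1, -0.3, 0.6]
opening: 0.0166
grip_force: 0.0
```

```bash
python3 -c "
from h import *
to(*f2w(-.085,0),.079,FY+np.pi)
s=robot.observe();print(s['contact_force'],s['torque'])
im=robot.read_camera('scene')[150:270,260:380,::-1]
cv2.imwrite('pics/a4.png',cv2.resize(im,(540,540),interpolation=2))"
```

```text
t 8.1 shift [-0.0104 -0.      0.0006] turn [ 0.0001 -0.0001 -0.0002] feeder [-0.0954  0.    ] 0.0796
[ 0.14666269 -0.32290859  0.64958932] [ 0.03050189 -0.00072739  0.04524531]
```

View pics/a4.png

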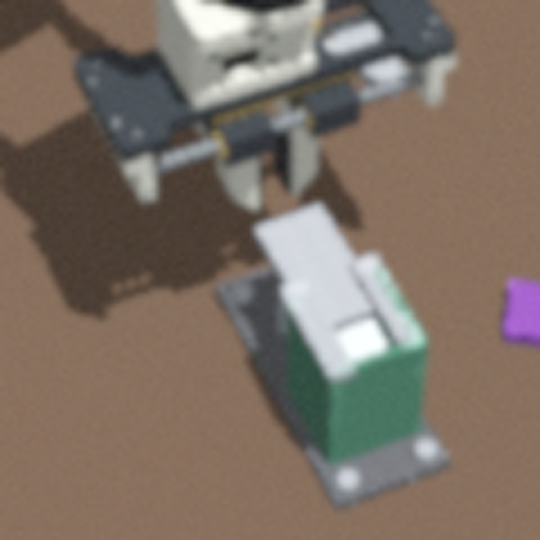

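The blank sits under the lips, its rear end at (255,228)-(320,205) and front end near (345,325), with bare follower beyond. The fingers are in line with it, so I'm pushing.

>>> arm_command(
  moves=[
    [[-0.005, 0, 0], [0, 0, 0], 0.0],
    [[-0.011, 0, 0], [0, 0, 0], 0.0],
    [[-0.017, 0, 0], [0, 0, 0], 0.0],
    [[-0.023, 0, 0], [0, 0, 0], 0.0],
    [[-0.028, 0, 0], [0, 0, 0], 0.0],
  ],
)

```text
time: 8.65
tool_pos: [0.507, 0.0657, 0.0794]
tool_rot: [-3.141, -0.005, 2.874]
contact_force: [-8.0, 2.2, 6.6]
opening: 0.0006
grip_force: 4.1
```

>>> arm_command(
  moves=[
    [[-0.003, 0, 0], [0, 0, 0], 0.0],
    [[-0.006, 0, 0], [0, 0, 0], 0.0],
    [[-0.008, 0, 0], [0, 0, 0], 0.0],
    [[-0.01, 0, 0], [0, 0, 0], 0.0],
    [[-0.012, 0, 0], [0, 0, 0], 0.0],
  ],
)

```text
time: 9.15
tool_pos: [0.5185, 0.0626, 0.0794]
tool_rot: [-3.141, -0.005, 2.874]
contact_force: [-6.7, 1.3, 4.6]
opening: 0.0005
grip_force: 3.9
```

```bash
python3 -c "
from h import *
to(*f2w(-.050,0),.079,FY+np.pi)
s=robot.observe();print(s['contact_force'],s['torque'],s['opening'])"
```

```text
t 9.15 shift [-0.0076  0.0001  0.0003] turn [-0.0006 -0.0052  0.0001] feeder [-0.0576 -0.0001] 0.0794
[-6.74987541  1.26950101  4.64113837] [ 0.37738884  1.25939199 -0.01081916] 0.0004797356085154198
```

>>> arm_command(
  moves=[
    [[-0.001, 0, 0], [0, 0, 0], 0.0],
    [[-0.002, 0, 0], [0, 0, 0], 0.0],
    [[-0.003, 0, 0], [0, 0, 0], 0.0],
    [[-0.004, 0, 0], [0, 0, 0], 0.0],
    [[-0.005, 0, 0], [0, 0, 0], 0.0],
  ],
)

```text
time: 9.65
tool_pos: [0.5233, 0.0613, 0.0794]
tool_rot: [-3.141, -0.005, 2.874]
contact_force: [-8.2, 2.0, 6.0]
opening: 0.0002
grip_force: 3.9
```

>>> arm_command(
  moves=[
    [[-0.0005, 0, 0], [0, 0, 0], 0.0],
    [[-0.001, 0, 0], [0, 0, 0], 0.0],
    [[-0.0015, 0, 0], [0, 0, 0], 0.0],
    [[-0.002, 0, 0], [0, 0, 0], 0.0],
    [[-0.002, 0, 0], [0, 0, 0], 0.0],
  ],
)

```text
time: 10.15
tool_pos: [0.5253, 0.0608, 0.0794]
tool_rot: [-3.141, -0.005, 2.874]
contact_force: [-6.8, 1.9, 4.5]
opening: 0.0002
grip_force: 3.8
```

>>> arm_command(
  moves=[
    [[-0.0005, 0, 0], [0, 0, 0], 0.0],
    [[-0.001, 0, 0], [0, 0, 0], 0.0],
    [[-0.0015, 0, 0], [0, 0, 0], 0.0],
    [[-0.002, 0, 0], [0, 0, 0], 0.0],
    [[-0.002, 0, 0], [0, 0, 0], 0.0],
  ],
)

```text
time: 10.65
tool_pos: [0.5266, 0.0604, 0.0794]
tool_rot: [-3.141, -0.006, 2.874]
contact_force: [-9.6, 2.5, 6.5]
opening: 0.0005
grip_force: 4.7
```

```bash
python3 -c "
from h import *
to(*f2w(-.050,0),.079,FY+np.pi)
s=robot.observe();print(s['contact_force'],s['torque'],s['opening'])
im=robot.read_camera('scene')[150:270,260:380,::-1]
cv2.imwrite('pics/a5.png',cv2.resize(im,(540,540),interpolation=2))"
```

```text
t 10.65 shift [0.0009 0.     0.0004] turn [-0.0007 -0.0062  0.    ] feeder [-0.0491 -0.    ] 0.0794
[-9.57646233  2.49033331  6.48178852] [0.42878787 1.48543654 0.01010444] 0.00046464131233430687
```

View pics/a5.png

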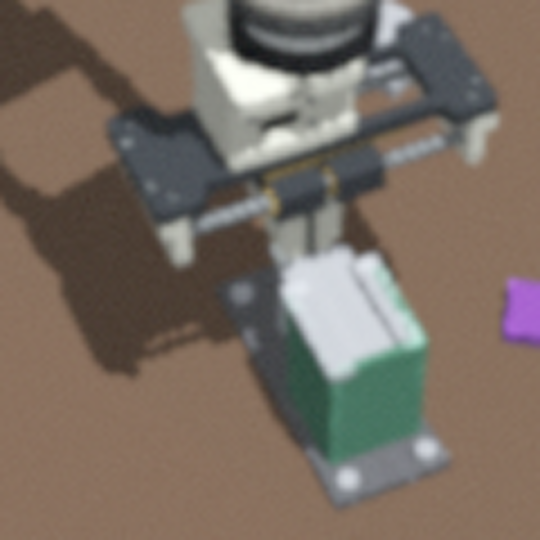

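The follower is fully covered up to the back wall (~(350,360)), so the blank is nearly home. A few gentle steps more until the force rises.

>>> arm_command(
  moves=[
    [[-0.0005, 0, 0], [0, 0, 0], 0.0],
    [[-0.001, 0, 0], [0, 0, 0], 0.0],
    [[-0.001, 0, 0], [0, 0, 0], 0.0],
    [[-0.001, 0, 0], [0, 0, 0], 0.0],
    [[-0.001, 0, 0], [0, 0, 0], 0.0],
  ],
)

```text
time: 11.2
tool_pos: [0.5267, 0.0604, 0.0793]
tool_rot: [-3.141, -0.008, 2.874]
contact_force: [-12.2, 3.3, 8.3]
opening: 0.0002
grip_force: 6.1
```

>>> arm_command(
  moves=[
    [[-0.001, 0, 0], [0, 0, 0], 0.0],
    [[-0.002, 0, 0], [0, 0, 0], 0.0],
    [[-0.003, 0, 0], [0, 0, 0], 0.0],
    [[-0.003, 0, 0], [0, 0, 0], 0.0],
    [[-0.003, 0, 0], [0, 0, 0], 0.0],
  ],
)

```text
time: 11.7
tool_pos: [0.5269, 0.0604, 0.0787]
tool_rot: [-3.14, -0.014, 2.874]
contact_force: [-18.6, 6.4, 10.9]
opening: 0.0005
grip_force: 9.9
```

>>> arm_command(
  moves=[
    [[0.01, 0, 0], [0, 0, 0], 0.0],
    [[0.035, 0, -0.005], [0, 0, 0], 0.03],
    [[0.06, 0, -0.03], [0, 0, 0], 0.06],
    [[0.08, -0.03, -0.055], [0, 0, 0], 0.06],
    [[0.08, -0.07, -0.055], [0, 0, 0], 0.06],
  ],
)

```text
time: 12.2
tool_pos: [0.4373, 0.0132, 0.1373]
tool_rot: [3.141, 0.005, 2.878]
contact_force: [0.8, -0.1, -0.1]
opening: 0.0281
grip_force: 0.0
```

```bash
python3 -c "
from h import *
to(.412,-.253,.08,-.033+np.pi)"
```

```text
t 12.2 shift [-0.0446 -0.2636  0.0572] turn [ 0.0003  0.005  -0.2306] feeder [-0.1227 -0.0692] 0.1373
```

>>> arm_command(
  moves=[
    [[-0.007, -0.045, 0], [0, 0, -0.045], 0.06],
    [[-0.015, -0.09, 0.01], [0, 0, -0.09], 0.06],
    [[-0.022, -0.135, 0.02], [0, 0, -0.135], 0.06],
    [[-0.03, -0.18, 0.03], [0, 0, -0.18], 0.06],
    [[-0.038, -0.225, 0.045], [0, 0.005, -0.2306], 0.06],
  ],
)

```text
time: 12.7
tool_pos: [0.4147, -0.2172, 0.09]
tool_rot: [-3.141, -0.003, 3.106]
contact_force: [0.8, 0.1, -0.0]
opening: 0.0598
grip_force: 0.0
```

```bash
python3 -c "
from h import *
to(.412,-.253,.08,-.033+np.pi)"
```

```text
t 12.7 shift [ 0.0014 -0.0358  0.01  ] turn [-0.001  -0.0026 -0.0023] feeder [-0.0836 -0.2974] 0.09
```

>>> arm_command(
  moves=[
    [[0.001, -0.02, 0.01], [0, 0, 0], 0.06],
    [[0.001, -0.0358, 0.03], [0, 0, 0], 0.06],
    [[0.0014, -0.0358, 0.05], [0, 0, 0], 0.06],
    [[0.0014, -0.0358, 0.06], [0, 0, 0], 0.06],
    [[0.0014, -0.0358, 0.065], [0, 0, 0], 0.06],
  ],
)

```text
time: 13.2
tool_pos: [0.4112, -0.2501, 0.0239]
tool_rot: [3.14, -0.006, 3.105]
contact_force: [-0.4, -0.9, 0.4]
opening: 0.0605
grip_force: 0.0
```

```bash
python3 -c "
from h import *
to(.412,-.253,.003,-.033+np.pi)
im=robot.read_camera('scene')[200:320,140:260,::-1]
cv2.imwrite('pics/b1.png',cv2.resize(im,(540,540),interpolation=2))"
```

```text
t 13.2 shift [-0.0011 -0.0029  0.0209] turn [ 0.0014 -0.0059 -0.0039] feeder [-0.0784 -0.33  ] 0.0239
```

View pics/b1.png

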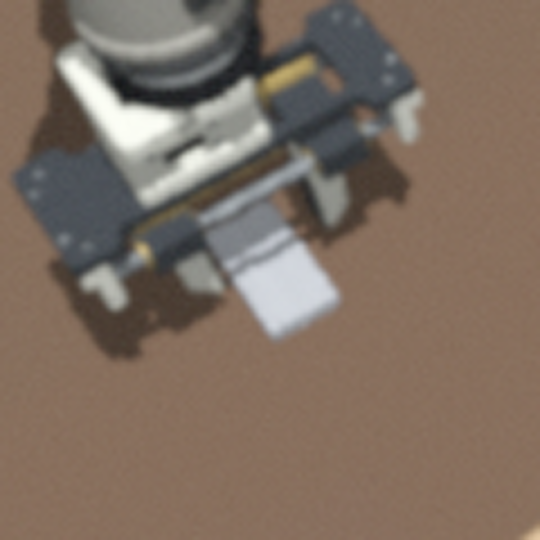

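The fingers at (200,275) and (330,205) straddle the blank, whose front end is at (310,315). I'm descending and gripping.

>>> arm_command(
  moves=[
    [[-0.001, -0.002, 0.007], [0, 0, -0.002], 0.06],
    [[-0.002, -0.003, 0.014], [0, 0, -0.002], 0.06],
    [[-0.002, -0.003, 0.02], [0, 0, -0.002], 0.06],
    [[-0.002, -0.003, 0.02], [0, 0, -0.002], 0.06],
    [[-0.002, -0.003, 0.02], [0, 0, -0.002], 0.06],
  ],
)

```text
time: 13.75
tool_pos: [0.4132, -0.2532, 0.0046]
tool_rot: [3.141, -0.005, 3.107]
contact_force: [0.4, 0.8, 0.4]
opening: 0.0602
grip_force: 0.0
```

>>> arm_command(
  moves=[
    [[0, 0, 0], [0, 0, 0], 0.03],
    [[0, 0, 0], [0, 0, 0], 0.03],
    [[0, 0, 0], [0, 0, 0], 0.03],
    [[0, 0, 0], [0, 0, 0], 0.03],
    [[0, 0, 0], [0, 0, 0], 0.03],
  ],
  squeeze=60,
)

```text
time: 14.25
tool_pos: [0.4132, -0.2533, 0.0049]
tool_rot: [3.141, -0.005, 3.107]
contact_force: [-0.5, -0.6, 1.9]
opening: 0.0382
grip_force: 60.0
```

>>> arm_command(
  moves=[
    [[0, 0, -0.01], [0, 0, 0], 0.03],
    [[0, 0, -0.04], [0, 0, 0], 0.03],
    [[0, 0, -0.08], [0, 0, 0], 0.03],
    [[0, 0, -0.12], [0, 0, 0], 0.03],
    [[0, 0, -0.15], [0, 0, 0], 0.03],
  ],
)

```text
time: 14.75
tool_pos: [0.414, -0.2535, 0.1575]
tool_rot: [-3.141, -0.003, 3.107]
contact_force: [-0.1, -0.2, -2.8]
opening: 0.0388
grip_force: 60.0
```

```bash
python3 -c "
from h import *
to(*f2w(-.078,0),.15,FY+np.pi)"
```

```text
t 14.75 shift [-0.0735  0.3244  0.007 ] turn [-0.001  -0.0032  0.2327] feeder [-0.0747 -0.3326] 0.1575
```

>>> arm_command(
  moves=[
    [[-0.01, 0.045, 0], [0, 0, 0.045], 0.03],
    [[-0.02, 0.09, 0], [0, 0, 0.09], 0.03],
    [[-0.03, 0.135, 0], [0, 0, 0.135], 0.03],
    [[-0.04, 0.18, 0], [0, 0, 0.18], 0.03],
    [[-0.05, 0.225, 0], [0, -0.003, 0.2327], 0.03],
  ],
)

```text
time: 15.25
tool_pos: [0.4716, -0.0285, 0.1551]
tool_rot: [-3.141, -0.002, 2.872]
contact_force: [1.5, -0.2, -2.5]
opening: 0.0385
grip_force: 60.0
```

```bash
python3 -c "
from h import *
to(*f2w(-.078,0),.112,FY+np.pi)"
```

```text
t 15.25 shift [-0.0005  0.1004  0.0431] turn [-0.0002 -0.0018 -0.0024] feeder [-0.0787 -0.1003] 0.1551
```

>>> arm_command(
  moves=[
    [[0, 0.035, 0], [0, 0, 0], 0.03],
    [[0, 0.07, 0], [0, 0, -0.002], 0.03],
    [[0, 0.1, 0.015], [0, 0, -0.002], 0.03],
    [[0, 0.1004, 0.035], [0, 0, -0.002], 0.03],
    [[0, 0.1004, 0.043], [0, 0, -0.002], 0.03],
  ],
)

```text
time: 15.75
tool_pos: [0.4969, 0.0674, 0.1103]
tool_rot: [-3.141, -0.005, 2.878]
contact_force: [-0.0, 0.2, -2.4]
opening: 0.0386
grip_force: 60.0
```

```bash
python3 -c "
from h import *
robot.read_camera('top');to(*f2w(-.063,0),.1,FY+np.pi)
im=robot.read_camera('scene')[150:270,260:380,::-1]
cv2.imwrite('pics/b2.png',cv2.resize(im,(540,540),interpolation=2))
a,b=w2f(robot.observe()['tool_pos']); z=robot.observe()['tool_pos'][2]-.004
for zz in (z,z+.01):
  for e in (.02,-.02):
    p=proj('scene',np.r_[f2w(a+.038,b+e),zz])[0]; print(((p-[260,150])*4.5).round(0))
"
```

```text
t 15.8 shift [-0.0169  0.0018  0.0096] turn [-0.0013 -0.0061  0.0027] feeder [-0.0798 -0.0019] 0.1097
[338. 209.]
[271. 233.]
[338. 197.]
[271. 221.]
```

View pics/b2.png

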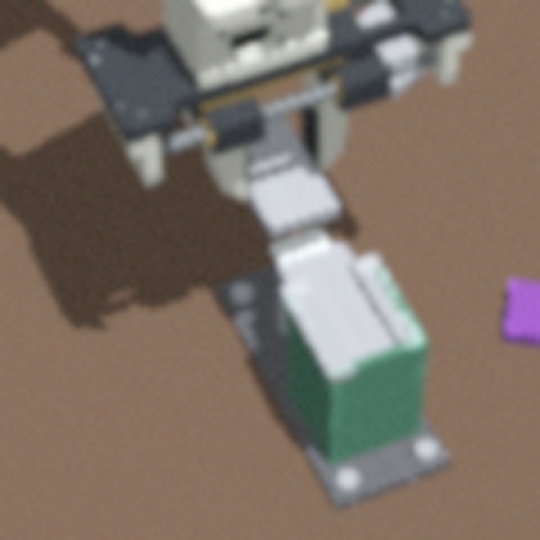

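The held blank's front edge, (270,228)-(340,205), matches the prediction. The first blank's tail shows at (285,260)-(325,240), home under the lips. Next I move over it and press.

>>> arm_command(
  moves=[
    [[-0.008, 0.001, 0], [0, 0, 0.002], 0.03],
    [[-0.0165, 0.0015, 0.002], [0, 0, 0.002], 0.03],
    [[-0.0165, 0.0015, 0.006], [0, 0.005, 0.002], 0.03],
    [[-0.0165, 0.0015, 0.01], [0, 0.01, 0.002], 0.03],
    [[-0.0165, 0.0015, 0.014], [0, 0.015, 0.002], 0.03],
  ],
)

```text
time: 16.35
tool_pos: [0.5143, 0.0635, 0.0972]
tool_rot: [-3.141, -0.018, 2.874]
contact_force: [-0.7, -0.2, -2.5]
opening: 0.0388
grip_force: 60.0
```

```bash
python3 -c "
from h import *
for i in range(4):
  robot.read_camera('top');to(*f2w(-.063,0),.072,FY+np.pi)
print(robot.observe()['contact_force'])
"
```

```text
t 16.4 shift [0.0004 0.0004 0.0245] turn [-0.0005 -0.0191 -0.0004] feeder [-0.0622 -0.0004] 0.0965
t 16.45 shift [0.0004 0.0004 0.0248] turn [-0.0005 -0.0187 -0.0003] feeder [-0.0622 -0.0003] 0.0968
t 16.5 shift [0.0005 0.0003 0.0251] turn [-0.0004 -0.0181 -0.0002] feeder [-0.062  -0.0003] 0.0971
t 16.55 shift [0.0007 0.0002 0.0254] turn [-0.0003 -0.0175 -0.0001] feeder [-0.0619 -0.0002] 0.0974
[-0.36466635  0.88231653 -1.55542561]
```

>>> arm_command(
  moves=[
    [[0, 0, 0.004], [0, 0, 0], 0.03],
    [[0, 0, 0.008], [0, 0, 0], 0.03],
    [[0, 0, 0.011], [0, 0, 0], 0.03],
    [[0, 0, 0.014], [0, 0, 0], 0.03],
    [[0, 0, 0.016], [0, 0, 0], 0.03],
  ],
)

```text
time: 17.05
tool_pos: [0.5142, 0.0639, 0.0824]
tool_rot: [3.142, -0.016, 2.874]
contact_force: [-4.9, 0.9, 10.5]
opening: 0.0387
grip_force: 60.0
```

>>> arm_command(
  moves=[
    [[0, 0, 0.002], [0, 0, 0], 0.03],
    [[0, 0, 0.004], [0, 0, 0], 0.03],
    [[0, 0, 0.007], [0, 0, 0], 0.03],
    [[0, 0, 0.01], [0, 0, 0], 0.03],
    [[0, 0, 0.01], [0, 0, 0], 0.03],
  ],
)

```text
time: 17.55
tool_pos: [0.5142, 0.0639, 0.0725]
tool_rot: [3.141, -0.016, 2.874]
contact_force: [-4.9, 0.3, 10.5]
opening: 0.0384
grip_force: 60.0
```

```bash
python3 -c "
from h import *
to(*f2w(-.030,0),.071,FY+np.pi)
s=robot.observe();print(s['contact_force'],s['torque'])"
```

```text
t 17.55 shift [-0.0321 -0.      0.001 ] turn [ 0.0001 -0.0159  0.0001] feeder [-0.062  0.   ] 0.0725
[-4.86800811  0.30195298 10.50624914] [-0.04295923  0.49382461 -0.04227739]
```

>>> arm_command(
  moves=[
    [[0, 0, 0.002], [0, 0, 0], 0.03],
    [[-0.002, 0, 0.002], [0, 0, 0], 0.03],
    [[-0.004, 0, 0.002], [0, 0, 0], 0.03],
    [[-0.006, 0, 0.002], [0, 0, 0], 0.03],
    [[-0.007, 0, 0.002], [0, 0, 0], 0.03],
  ],
)

```text
time: 18.05
tool_pos: [0.5197, 0.0625, 0.0705]
tool_rot: [-3.142, -0.019, 2.874]
contact_force: [-8.2, 3.0, 13.0]
opening: 0.0386
grip_force: 60.0
```

>>> arm_command(
  moves=[
    [[-0.002, 0, 0], [0, 0, 0], 0.03],
    [[-0.004, 0, 0], [0, 0, 0], 0.03],
    [[-0.006, 0, 0], [0, 0, 0], 0.03],
    [[-0.008, 0, 0], [0, 0, 0], 0.03],
    [[-0.008, 0, 0], [0, 0, 0], 0.03],
  ],
)

```text
time: 18.55
tool_pos: [0.5277, 0.0603, 0.0704]
tool_rot: [3.141, -0.018, 2.874]
contact_force: [-6.6, 2.2, 12.2]
opening: 0.0385
grip_force: 60.0
```

```bash
python3 -c "
from h import *
to(*f2w(-.030,0),.071,FY+np.pi)
s=robot.observe();print(s['contact_force'],s['torque'])"
```

```text
t 18.55 shift [-0.018  -0.0001 -0.0009] turn [ 0.0001 -0.0182  0.0001] feeder [-0.048   0.0001] 0.0704
[-6.61793231  2.21150234 12.18685682] [ 0.33437667  1.12292025 -0.03573086]
```

>>> arm_command(
  moves=[
    [[-0.002, 0, 0], [0, 0, 0], 0.03],
    [[-0.004, 0, 0], [0, 0, 0], 0.03],
    [[-0.006, 0, 0], [0, 0, 0], 0.03],
    [[-0.008, 0, 0], [0, 0, 0], 0.03],
    [[-0.01, 0, 0], [0, 0, 0], 0.03],
  ],
)

```text
time: 19.05
tool_pos: [0.537, 0.0578, 0.0703]
tool_rot: [3.142, -0.019, 2.874]
contact_force: [-8.1, 2.0, 13.6]
opening: 0.0389
grip_force: 60.0
```

>>> arm_command(
  moves=[
    [[-0.002, 0, 0], [0, 0, 0], 0.03],
    [[-0.004, 0, 0], [0, 0, 0], 0.03],
    [[-0.006, 0, 0], [0, 0, 0], 0.03],
    [[-0.008, 0, 0], [0, 0, 0], 0.03],
    [[-0.008, 0, 0], [0, 0, 0], 0.03],
  ],
)

```text
time: 19.55
tool_pos: [0.5451, 0.0556, 0.0703]
tool_rot: [3.141, -0.018, 2.874]
contact_force: [-7.9, 1.8, 13.6]
opening: 0.0387
grip_force: 60.0
```

```bash
python3 -c "
from h import *
to(*f2w(-.030,0),.071,FY+np.pi)
s=robot.observe();print(s['contact_force'],s['torque'])"
```

```text
t 19.55 shift [-0.     -0.0002 -0.0007] turn [ 0.0002 -0.0181  0.0001] feeder [-0.03    0.0002] 0.0703
[-7.90737563  1.79420909 13.59228765] [ 0.33151777  1.18040517 -0.00664819]
```

>>> arm_command(
  moves=[
    [[-0.001, 0, 0], [0, 0, 0], 0.03],
    [[-0.001, 0, -0.002], [0, -0.009, 0], 0.03],
    [[-0.001, 0, -0.004], [0, -0.018, 0], 0.03],
    [[-0.001, 0, -0.005], [0, -0.018, 0], 0.03],
    [[-0.001, 0, -0.005], [0, -0.018, 0], 0.03],
  ],
)

```text
time: 20.05
tool_pos: [0.5459, 0.0553, 0.0747]
tool_rot: [3.141, -0.0, 2.874]
contact_force: [-5.0, 2.3, 8.4]
opening: 0.0385
grip_force: 60.3
```

>>> arm_command(
  moves=[
    [[0, 0, 0], [0, 0, 0], 0.06],
    [[0, 0, 0], [0, 0, 0], 0.06],
    [[0, 0, 0], [0, 0, 0], 0.06],
    [[0, 0, 0], [0, 0, 0], 0.06],
    [[0.006, 0, 0], [0, 0, 0], 0.06],
  ],
)

```text
time: 20.55
tool_pos: [0.5418, 0.0561, 0.0739]
tool_rot: [3.142, 0.002, 2.874]
contact_force: [0.5, -0.2, 0.0]
opening: 0.0601
grip_force: 0.0
```

```bash
python3 -c "
from h import *
to(*f2w(-.097,0),.079,FY+np.pi)
s=robot.observe();print(s['contact_force'],s['torque'])"
```

```text
t 20.55 shift [ 0.0637  0.0002 -0.0052] turn [ 0.      0.0023 -0.0005] feeder [-0.0333 -0.0002] 0.0739
[ 0.46194315 -0.21360303  0.01053413] [-0.02540024 -0.00753492  0.03097753]
```

>>> arm_command(
  moves=[
    [[0.01, 0, 0], [0, 0, 0], 0.06],
    [[0.03, 0, 0], [0, 0, 0], 0.06],
    [[0.05, 0, -0.002], [0, 0, 0], 0.06],
    [[0.062, 0, -0.005], [0, 0.002, 0], 0.06],
    [[0.063, 0, -0.005], [0, 0.002, 0], 0.0],
  ],
)

```text
time: 21.05
tool_pos: [0.4791, 0.0735, 0.0794]
tool_rot: [-3.141, -0.001, 2.875]
contact_force: [0.4, 0.1, -0.5]
opening: 0.0552
grip_force: 0.0
```

>>> arm_command(
  moves=[
    [[0, 0, 0], [0, 0, 0], 0.0],
    [[0, 0, 0], [0, 0, 0], 0.0],
    [[0, 0, 0], [0, 0, 0], 0.0],
    [[0, 0, 0], [0, 0, 0], 0.0],
    [[0, 0, 0], [0, 0, 0], 0.0],
  ],
  squeeze=20,
)

```text
time: 21.55
tool_pos: [0.4805, 0.0729, 0.0787]
tool_rot: [-3.141, -0.001, 2.874]
contact_force: [0.2, 0.8, -0.1]
opening: 0.0167
grip_force: 0.0
```

```bash
python3 -c "
from h import *
to(*f2w(-.085,0),.079,FY+np.pi)
im=cv2.resize(robot.read_camera('scene')[150:270,260:380,::-1],(540,540),interpolation=2)
a=cv2.imread('pics/a4.png')
d=np.abs(im.astype(int)-a).sum(2)[195:480,200:450]
ys,xs=np.where(d>90); print(d.mean(),len(ys),d.size, np.percentile(xs+200,[0,5,50,95,100]) if len(xs) else 0,np.percentile(ys+195,[0,5,50,95,100]) if len(ys) else 0)"
```

```text
t 21.55 shift [-0.0119  0.0002 -0.0003] turn [-0.0002 -0.0011 -0.0003] feeder [-0.0969 -0.0002] 0.0787
7.35939649122807 1250 71250 [260. 346. 364. 381. 386.] [219. 323. 339. 354. 358.]
```

The only difference from the same stage of the first blank is the bare-follower patch, so blank 2 is clamped the same way. Pushing it home.

>>> arm_command(
  moves=[
    [[-0.005, 0, 0], [0, 0, 0], 0.0],
    [[-0.011, 0, 0], [0, 0, 0], 0.0],
    [[-0.017, 0, 0], [0, 0, 0], 0.0],
    [[-0.022, 0, 0], [0, 0, 0], 0.0],
    [[-0.027, 0, 0], [0, 0, 0], 0.0],
  ],
)

```text
time: 22.1
tool_pos: [0.5046, 0.0662, 0.0784]
tool_rot: [-3.141, -0.006, 2.874]
contact_force: [-6.6, 3.0, 5.5]
opening: 0.0004
grip_force: 3.8
```

>>> arm_command(
  moves=[
    [[-0.003, 0, 0], [0, 0, 0], 0.0],
    [[-0.006, 0, 0], [0, 0, 0], 0.0],
    [[-0.009, 0, 0], [0, 0, 0], 0.0],
    [[-0.012, 0, 0], [0, 0, 0], 0.0],
    [[-0.014, 0, 0], [0, 0, 0], 0.0],
  ],
)

```text
time: 22.6
tool_pos: [0.5177, 0.0626, 0.0785]
tool_rot: [-3.141, -0.007, 2.874]
contact_force: [-8.4, 2.1, 6.2]
opening: 0.0003
grip_force: 4.5
```

```bash
python3 -c "
from h import *
to(*f2w(-.0488,0),.079,FY+np.pi)
s=robot.observe();print(s['contact_force'],s['torque'])"
```

```text
t 22.6 shift [-0.0095  0.0003 -0.0006] turn [-0.001  -0.0068 -0.0001] feeder [-0.0583 -0.0003] 0.0785
[-8.37191083  2.10309988  6.20310652] [0.37822372 1.45937201 0.01655049]
```

>>> arm_command(
  moves=[
    [[-0.001, 0, 0], [0, 0, 0], 0.0],
    [[-0.002, 0, 0], [0, 0, 0], 0.0],
    [[-0.0035, 0, 0], [0, 0, 0], 0.0],
    [[-0.005, 0, 0], [0, 0, 0], 0.0],
    [[-0.006, 0, 0], [0, 0, 0], 0.0],
  ],
)

```text
time: 23.1
tool_pos: [0.5235, 0.0611, 0.0785]
tool_rot: [-3.141, -0.007, 2.874]
contact_force: [-8.6, 2.6, 6.3]
opening: 0.0001
grip_force: 4.5
```

>>> arm_command(
  moves=[
    [[-0.001, 0, 0], [0, 0, 0], 0.0],
    [[-0.002, 0, 0], [0, 0, 0], 0.0],
    [[-0.003, 0, 0], [0, 0, 0], 0.0],
    [[-0.0035, 0, 0], [0, 0, 0], 0.0],
    [[-0.0035, 0, 0], [0, 0, 0], 0.0],
  ],
)

```text
time: 23.6
tool_pos: [0.5266, 0.0602, 0.0785]
tool_rot: [-3.141, -0.007, 2.874]
contact_force: [-9.4, 1.5, 6.4]
opening: 0.0003
grip_force: 4.8
```

>>> arm_command(
  moves=[
    [[-0.0005, 0, 0], [0, 0, 0], 0.0],
    [[-0.001, 0, 0], [0, 0, 0], 0.0],
    [[-0.0015, 0, 0], [0, 0, 0], 0.0],
    [[-0.002, 0, 0], [0, 0, 0], 0.0],
    [[-0.002, 0, 0], [0, 0, 0], 0.0],
  ],
)

```text
time: 24.1
tool_pos: [0.5267, 0.0602, 0.0783]
tool_rot: [-3.14, -0.011, 2.874]
contact_force: [-14.8, 5.5, 9.6]
opening: 0.0005
grip_force: 7.6
```

>>> arm_command(
  moves=[
    [[-0.0005, 0, 0], [0, 0, 0], 0.0],
    [[-0.001, 0, 0], [0, 0, 0], 0.0],
    [[-0.0015, 0, 0], [0, 0, 0], 0.0],
    [[-0.0015, 0, 0], [0, 0, 0], 0.0],
    [[-0.0015, 0, 0], [0, 0, 0], 0.0],
  ],
)

```text
time: 24.6
tool_pos: [0.5268, 0.0602, 0.078]
tool_rot: [-3.14, -0.014, 2.874]
contact_force: [-16.9, 4.9, 11.7]
opening: 0.0002
grip_force: 9.5
```

>>> arm_command(
  moves=[
    [[0.005, 0, 0], [0, 0, 0], 0.0],
    [[0.03, 0, 0], [0, 0, 0], 0.0],
    [[0.06, 0, -0.01], [0, 0, 0], 0.0],
    [[0.09, 0, -0.04], [0, 0, 0], 0.0],
    [[0.11, 0, -0.08], [0, 0, 0], 0.0],
  ],
)

```text
time: 25.1
tool_pos: [0.4239, 0.088, 0.1584]
tool_rot: [-3.14, -0.005, 2.874]
contact_force: [1.9, -0.4, 1.7]
opening: 0.0004
grip_force: 0.0
```

```bash
python3 -c "
from h import *
im=cv2.resize(robot.read_camera('scene')[150:270,260:380,::-1],(540,540),interpolation=2)
a=cv2.imread('pics/b2.png')
d=np.abs(im.astype(int)-a).sum(2)[230:480,270:450]
ys,xs=np.where(d>90); print(d.mean(),len(ys),d.size, np.percentile(xs+270,[0,5,50,95,100]) if len(xs) else 0,np.percentile(ys+230,[0,5,50,95,100]) if len(ys) else 0)
s=robot.observe();print(s['tool_pos'],s['contact_force'])
t0=cv2.imread('pics/top0.png');t=robot.read_camera('top')[:,:,::-1]
for n,(x0,y0,x1,y1) in dict(offcut=(170,325,215,370),hammer=(385,190,520,250),tape=(225,145,262,195)).items(): print(n,np.abs(t.astype(int)-t0)[y0:y1,x0:x1].mean())"
```

```text
8.096533333333333 919 45000 [270. 271. 291. 349. 356.] [230. 230. 243. 285. 294.]
[0.42520417 0.08887266 0.16492771] [0.12938994 1.65744879 5.91194497]
offcut 36.86288065843621
hammer 0.8690534979423868
tape 1.226126126126126
```

>>> arm_command(
  moves=[
    [[0.01, 0, -0.02], [0, 0, 0], 0.0],
    [[0.02, -0.03, -0.04], [0, 0, 0], 0.0],
    [[0.02, -0.07, -0.05], [0, 0, 0], 0.0],
    [[0.02, -0.11, -0.05], [0, 0, 0], 0.0],
    [[0.02, -0.15, -0.05], [0, 0, 0], 0.0],
  ],
)

```text
time: 25.7
tool_pos: [0.3679, -0.0533, 0.2093]
tool_rot: [-3.141, 0.001, 2.875]
contact_force: [0.4, -0.1, -0.3]
opening: 0.0003
grip_force: 0.0
```

```bash
python3 -c "
from h import *
t0=cv2.imread('pics/top0.png');t=robot.read_camera('top')[:,:,::-1].astype(int)
s0=cv2.imread('pics/scene0.png');s=robot.read_camera('scene')[:,:,::-1].astype(int)
print('offcut',np.abs(t-t0)[325:370,170:215].mean(),'scene',np.abs(s-s0)[145:175,328:365].mean())
xs=np.arange(-.07,-.02,.003)
for n,I in (('top',t),('scene',s)):
  for b in (-.01,0,.01):
    p=proj(n,np.array([np.r_[f2w(x,b),.085] for x in xs])).astype(np.float32)
    print(n,b,cv2.remap(I.mean(2).astype(np.float32),p[:,:1],p[:,1:],1).ravel().astype(int))
print((xs*1000).astype(int))"
```

```text
offcut 1.9455144032921812 scene 2.291891891891892
top -0.01 [ 62  51 159 255 254 254 254 255 171 157  66 228 212 210 211 211 211]
top 0 [ 61  51 187 254 252 252 253 254 160 147  98 218 209 208 207 208 207]
top 0.01 [119 110 221 255 255 255 255 245 162 164 104 210 213 211 211 212 212]
scene -0.01 [114 113 113 113 114 114 115 143 200 239 249 238 223 218 217 218 219]
scene 0 [114 114 113 114 114 113 115 139 189 238 252 241 225 217 216 216 215]
scene 0.01 [113 114 114 113 115 115 115 119 132 145 166 190 210 216 216 216 215]
[-70 -67 -64 -61 -57 -54 -51 -48 -45 -42 -39 -36 -33 -30 -27 -24 -21]
```

```bash
python3 -c "
from cell import robot
print(robot.hand_in())"
```

```text
the job is handed in; nothing more can be done
None
```

I loaded both blanks into the feeder and handed the job in at about 26 s. Both are pushed home against the back stop and clamped flat under the lips. The top blank's home position showed in the force readings and the final images; the lower blank was felt home before the second went on top. The final images show the offcut, hammer and tape measure where they were.

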